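# Mark the brittle order as ready on its order slide

### The arm

A 6-joint arm with a two-finger parallel gripper is mounted at the origin on a cart in front of the work surface, level with it; the furniture and walls round the work are solid. World frame = base frame: x ahead of the robot, y to its left, z up, the work surface at z = 0. Lengths are in mm, angles in rad, forces in N, time in s.
With the tool pointing down it reaches from about 300 to 775 mm from the base axis. Payload 14.6 kg.
Tool frame: the origin (TCP) lies between the finger pads; the fingertips stand 8 mm ahead of it and the grasp point (between the pads) lies 11 mm behind it; x points along the fingers, y is the direction in which the jaws open and shut, and the axes are right-handed (so a half turn about x gives the same grasp; the last joint's range is limited). The gripper opens to 94 mm and grips with 3 to 60 N. Pads are 16 mm wide; open, the fingers measure 119 mm over their backs; the gripper's body (75 mm by 177 mm) begins 78 mm behind the grasp point.
Start: joints at [1.075, 0.3, 1.521, -0, 1.321, -0.067], TCP at [228.675, 500.197, 213.446] pointing down, gripper open.
Joint ranges: [-3.03, 3.03], [-0.79, 2.21], [0.23, 2.52], [-1.04, 4.18], [0, 3.07], [-2.55, 2.55]. Speed limits (rad/s): [2.22, 2.22, 2.57, 3.14, 3.14, 3.14].

### API

Orientations are given as [roll, pitch, yaw] about the fixed x, y, z axes, in that order (R = Rz(yaw) Ry(pitch) Rx(roll)).
In Python, from cell import telemetry, camera, calibration, order gives the robot as it stands.
- The arm moves only by the shell command python3 -m handwheel 'ROWS' [FORCE]. ROWS is JSON, a list of rows, each a list of 7 numbers: the turn, a rotation vector about the tool's x, y, z as a fraction of full scale, then the shift along the tool's x, y, z as a fraction of full scale, then the opening, from 0 (shut) to 1 (fully open). A call has 1 to 12 rows; each row is the pose to reach, as a shift and turn from the pose measured when the call began, along the tool's axes at that moment, turning the shorter way round; what a row does not reach only later rows make up. Full scale, the value 1, is 300 mm for a shift and pi rad for a turn. A row lasts 1/8 s, in which the tool goes at most 62.5 mm and 10.7 degrees, less where a joint would pass 70% of its speed; a pose out of reach is approached as far as the arm can. A call with a number of a shift or a turn outside -1 to 1 is refused whole. A call with a gripper value outside its range is refused whole. The fingers move at their own pace and stop on an object; FORCE is the grip in N (left out, the last holds). Time passes only in rows, so rows that repeat a pose let the fingers close. It gives the time, the measured TCP pose, the force and the opening at its end, in the units of the state.
- telemetry.read_state(): the state, without advancing time (a new reading comes with each control period).
- camera(name): name is "scene" or "top"; returns the picture (420x560x3 uint8, red, green, blue); there is no depth.
- calibration(name): a dict with "fov_y" (degrees; the focal length in pixels is half the picture's height over the tangent of half this angle, whatever the lens; pixels are square), "cx", "cy" (the principal point, pixels), "position" and "attitude" of the camera in the world. Camera axes: x right, y down, z forward; pixel columns grow to the right and rows downward; lengths in mm; the calibration is good to about 2 mm. A picture is of the moment at which its call begins. calibration takes no time and is no camera call.
- order.sign_off(): hands the job in, once; it reports no verdict.
The state is a dict: "clock": time; "joints": joint angles; "qd": joint speeds; "effort": joint torques, N m; "eef_pos": TCP position; "eef_rot": TCP orientation; "wrist_force": force on the tool from outside, world axes, zero at the start; "moment": the same for the moment, N m; "finger_gap": finger opening in mm.
Only numpy, scipy, OpenCV 4.12 (cv2) and the standard library are available. Lean on these libraries where they do the work, as an engineer would, in place of code of your own. Each camera call takes 0.05 s, during which the arm holds its last target.

### The job

Three order slides stand on the table, each a flat metal track with a blue grip and a small steel sample cup at its far end. The brittle order is ready: on the slide whose cup holds the pale, sand-coloured crumbs, move the blue grip along its track all the way to the end stop at the green end, next to the cup. Leave the grips of the two chocolate slides where they are, and let go.

Things in the scene. Friction and masses are not known exactly. Their poses are not given: they have to be found in the camera images.
- brittle_grip (a point): centre of the blue grip of the slide whose cup holds pale crumbs, 48 mm above the table; x along the track to the green end and the cup, z up. Ribbed block 24 mm along the track, 22 across, its sides free from 24 to 64 mm above the table, on a 32 x 32 mm carriage (top at 24 mm). Rails reach 22 mm, end stops 26 mm, cup rims 50 mm above the table. The track plate, 290 x 80 x 14 mm, is fixed.
- brittle_slide (a joint): position of that grip along its track, m: 0 at the stop at the orange end (nearer the robot), 0.100 at the stop at the green end, where its centre is 103 mm from the middle of the 72 mm wide cup. Grows along x of brittle_grip; starts at 0 to 0.035. About 2 N of friction; stays where it is left, no spring or latch.
- dark_grip (a point): centre of the blue grip of the slide whose cup holds dark brown chocolate. Same make and axes as the brittle slide, the grip anywhere along its track; to be left where it is. The three tracks stand side by side in any order, each turned up to 13 degrees from straight ahead.
- milk_grip (a point): centre of the blue grip of the slide whose cup holds lighter brown chocolate. Same make and axes as the brittle slide, the grip anywhere along its track; to be left where it is.

How it is judged:
By the outcome, as a careful person would: the job done as asked, in the order asked, and still so for the second after the job is handed in, with the robot touching nothing.
It also fails if it takes over 29 s, if anything falls off the work surface, if the arm or the gripper's body presses on something with over 40 N, if the wrist force passes 120 N, or if a joint passes its speed limit or range.

## Working session

There is one attempt and no reset: what is moved stays moved. The work goes in short steps, Python scripts to look and compute and a shell command to move; the robot and the scene stay as the last step left them, time stands still between calls to the robot, and variables do not carry over. Pictures are saved under pics/ and viewed, and the job is handed in when it is done.

```bash
mkdir -p pics; ls
python3 - <<'E'
from cell import telemetry, camera, calibration, order
import cv2
for n in("scene","top"):
    im=camera(n); cv2.imwrite(f"pics/{n}0.png",im[:,:,::-1]); print(n,calibration(n))
print(telemetry.read_state())
E
```

```text
pics
scene {'fov_y': 55.67869494609584, 'cx': 276.95855049317703, 'cy': 213.34916019381987, 'position': array([ 185.67525658, -536.345068  ,  685.52222639]), 'attitude': array([-2.39815874,  0.00739133, -0.52577474])}
top {'fov_y': 49.5376520036436, 'cx': 286.8341832824962, 'cy': 214.08007331004865, 'position': array([358.58213293, -63.33171894, 912.96845029]), 'attitude': array([-3.00515383e+00, -1.91314991e-03, -1.56484194e+00])}
{'clock': 0.1, 'joints': array([ 1.07539833e+00,  3.00390460e-01,  1.52152958e+00, -2.16102993e-05,
        1.32067737e+00, -6.65822999e-02]), 'qd': array([-0.0007795 , -0.00197504, -0.00334211,  0.00070453, -0.00281846,
        0.00128107]), 'effort': array([ 1.28199747e-03, -5.32643652e+01, -3.53290057e+01,  7.10417144e-02,
        2.34257657e-02, -1.73428418e-05]), 'eef_pos': array([228.57765323, 500.00322543, 212.95233874]), 'eef_rot': array([-1.61654822,  1.56979135, -2.04535856]), 'wrist_force': array([0.01034365, 0.02132089, 0.23897125]), 'moment': array([-0.00268202, -0.02527963,  0.03144009]), 'finger_gap': 93.82902240953423}
```

View pics/scene0.png

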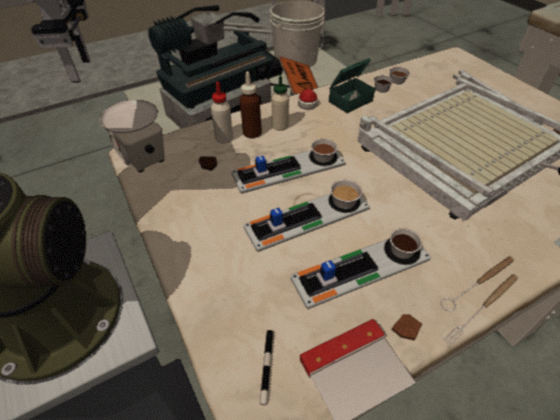

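View pics/top0.png

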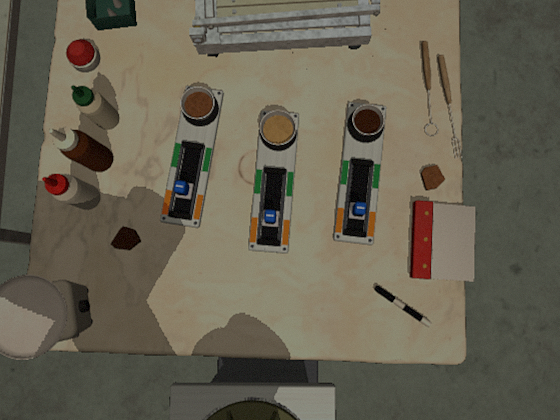

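The pale crumbs are on the middle slide: grip at about (270,216) and cup at (278,127) in top, grip at (277,215) and cup at (346,192) in scene. The chocolate slides are on either side. Next I measure by colour and by two-view rays.

```bash
cat > h.py <<'E'
import numpy as np, cv2
from scipy.spatial.transform import Rotation as R
from cell import calibration
def ray(n,p):
    c=calibration(n); f=210/np.tan(np.radians(c['fov_y'])/2)
    d=R.from_euler('xyz',c['attitude']).as_matrix()@np.array([(p[0]-c['cx'])/f,(p[1]-c['cy'])/f,1])
    return np.array(c['position']),d/np.linalg.norm(d)
def plane(n,p,z):
    o,d=ray(n,p); return o+d*(z-o[2])/d[2]
def proj(n,X):
    c=calibration(n); f=210/np.tan(np.radians(c['fov_y'])/2)
    v=R.from_euler('xyz',c['attitude']).as_matrix().T@(np.array(X)-c['position'])
    return np.array([c['cx']+f*v[0]/v[2],c['cy']+f*v[1]/v[2]])
def tri(pa,pb,a='top',b='scene'):
    (o1,d1),(o2,d2)=ray(a,pa),ray(b,pb)
    s=np.linalg.lstsq(np.c_[d1,-d2],o2-o1,rcond=None)[0]
    A=o1+s[0]*d1;B=o2+s[1]*d2
    return (A+B)/2,np.linalg.norm(A-B)
def blobs(im,lo,hi,amin=20):
    m=cv2.inRange(cv2.cvtColor(im,cv2.COLOR_RGB2HSV),lo,hi)
    n,l,s,c=cv2.connectedComponentsWithStats(m)
    return [(c[i],s[i]) for i in range(1,n) if s[i][4]>=amin]
E
python3 - <<'E'
from h import *
I={n:cv2.imread(f"pics/{n}0.png")[:,:,::-1].copy() for n in("top","scene")}
for n in I:
    print(n)
    for nm,lo,hi in(("blue",(100,130,50),(125,255,255)),("green",(55,100,40),(85,255,200)),("orange",(5,170,120),(18,255,255))):
        for c,s in blobs(I[n],lo,hi): print(nm,c.round(1),s)
for n,ps in(("top",[(198,103),(278,127),(368,120)]),("scene",[(323,148),(346,190),(406,241)])):
    for x,y in ps: print(n,x,y,I[n][y-3:y+4,x-3:x+4].mean((0,1)).round())
for n,b in (("top",(240,100,310,260)),("scene",(230,130,380,260))):
    x0,y0,x1,y1=b
    cv2.imwrite(f"pics/{n}_crop.png",cv2.resize(I[n][y0:y1,x0:x1,::-1],None,fx=3.6 if n=="top" else 4.6,fy=3.6 if n=="top" else 4.6,interpolation=cv2.INTER_CUBIC))
E
```

```text
top
blue [179.7 186.6] [174 180  12  14 121]
blue [360.  207.9] [354 202  13  13 120]
blue [269.9 215.5] [264 209  12  14 114]
green [105.    6.4] [96  0 23 19 94]
green [123.1   5.1] [120   0   7  12  27]
green [82.5 96.2] [ 73  86  18  18 181]
green [175.6 154.5] [171 143  11  24 131]
green [206.6 159.1] [202 148  10  23 117]
green [344.3 172. ] [341 161   8  23 123]
green [375.9 175.5] [373 164   7  24 124]
green [257.5 181. ] [254 170   8  23 130]
green [289.5 183.5] [287 172   6  24 120]
orange [167.3 196.9] [164 190   8  16  77]
orange [198.1 206.4] [194 195   9  24 123]
orange [339.1 219.4] [336 208   8  24 132]
orange [371.1 223.6] [368 212   7  24 129]
orange [253.1 229.5] [250 218   7  24 127]
orange [285.6 231.5] [283 220   7  25 123]
scene
blue [260.6 164. ] [256 156  10  16 116]
blue [276.4 217. ] [271 208  12  18 136]
blue [328.3 270.1] [322 261  14  19 163]
green [279.6  87.7] [275  84  11   8  55]
green [291.3 173.6] [283 171  18   6  47]
green [298.5 205.7] [290 202  18   8  47]
green [311.9 224.5] [303 220  19   9  62]
green [351.1 254.4] [341 250  21  10  81]
green [367.4 278.3] [357 273  22  11  98]
orange [293.5  76.8] [282  59  22  35 237]
orange [309.9  76.5] [305  68  11  20  63]
orange [247.8 166.8] [241 165  14   4  20]
orange [254.8 183.5] [246 181  18   6  43]
orange [260.2 219.4] [251 216  19   8  47]
orange [272.6 239.4] [263 235  20  10  71]
orange [309.1 270.1] [299 265  22  11  89]
orange [324.  295.6] [313 290  23  12 105]
top 198 103 [81. 49. 27.]
top 278 127 [120.  91.  53.]
top 368 120 [42. 20.  8.]
scene 323 148 [93. 53. 33.]
scene 346 190 [146. 108.  66.]
scene 406 241 [44. 22. 13.]
```

View pics/top_crop.png

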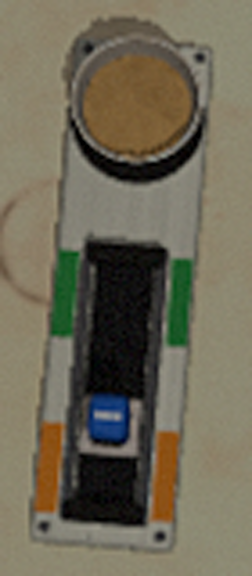

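View pics/scene_crop.png

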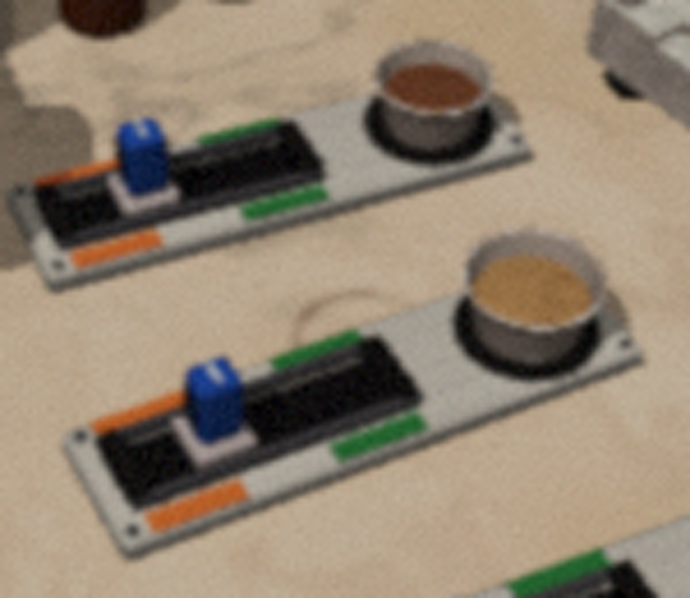

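Run:
```python
from h import *
np.set_printoptions(precision=1,suppress=True)
P={'gL':((257.5,181),(298.5,205.7)),'gR':((289.5,183.5),(311.9,224.5)),'oL':((253.1,229.5),(260.2,219.4)),'oR':((285.6,231.5),(272.6,239.4)),'gripTop':((270,215.6),(276.7,210.3)),'blob':((269.9,215.5),(276.4,217))}
for k,(a,b) in P.items():
    z=14 if k[0] in'go' and len(k)==2 else 64
    X,e=tri(a,b); print(k,X,'gap',round(e,1),'top@z',plane('top',a,z),'scene@z',plane('scene',b,z if k!='blob' else 48))
for n in('top','scene'):
    i=0 if n=='top' else 1
    Q={k:plane(n,P[k][i],14) for k in('gL','gR','oL','oR')}
    d=(Q['gL']+Q['gR']-Q['oL']-Q['oR'])[:2]/2; c=sum(Q.values())/4
    th=np.arctan2(d[1],d[0]); print(n,'dir deg',np.degrees(th),'spacing',np.linalg.norm(d),'width',np.linalg.norm(Q['gL']-Q['gR']),'centre',c)
# cup
for nm,a,b in(('mid',(278,127),(346,186)),):
    print('cup',tri(a,b))
# dark & milk
print('milk',tri((179.7,186.6),(260.6,164))[0],'dark',tri((360,207.9),(328.3,270.1))[0])
```

```text
gL [548.   -4.4  13.7] gap 2.1 top@z [548.9  -4.9  14. ] scene@z [546.7  -4.4  14. ]
gR [543.1 -68.8  13.5] gap 2.6 top@z [544.2 -69.3  14. ] scene@z [541.5 -68.7  14. ]
oL [449.9   2.7  14.5] gap 1.7 top@z [450.7   2.4  14. ] scene@z [449.2   3.3  14. ]
oR [445.9 -61.6  13.9] gap 2.5 top@z [447.1 -62.1  14. ] scene@z [444.7 -61.3  14. ]
gripTop [472.  -32.7  65. ] gap 0.1 top@z [472.1 -32.6  64. ] scene@z [472.5 -31.8  64. ]
blob [473.8 -31.   41.5] gap 3.2 top@z [472.3 -32.4  64. ] scene@z [469.4 -35.6  48. ]
top dir deg -4.254057120675777 spacing 97.86810021592672 width 64.6323418524922 centre [497.7 -33.5  14. ]
scene dir deg -4.471191462023856 spacing 97.47176867259095 width 64.57950744144873 centre [495.6 -32.8  14. ]
cup (array([645.2, -46.2,  63.9]), np.float64(0.33009694396554823))
milk [530.4 146.   38.2] dark [ 489.1 -204.6   45.5]
```

```bash
cat >> h.py <<'E'
def rows(target,yawdeg):
    """relative command (turn/pi, shift/300) from current pose to a down-pointing pose, jaws (tool y) at yawdeg mod 180"""
    from cell import telemetry
    s=telemetry.read_state(); R0=R.from_euler('xyz',s['eef_rot']); p=np.array(s['eef_pos'])
    best=None
    for a in(yawdeg,yawdeg+180):
        y=np.array([np.cos(np.radians(a)),np.sin(np.radians(a)),0]); x=np.array([0,0,-1.])
        Rt=R.from_matrix(np.c_[x,y,np.cross(x,y)])
        rv=(R0.inv()*Rt).as_rotvec()
        if best is None or np.linalg.norm(rv)<np.linalg.norm(best): best=rv
    sh=R0.inv().apply(np.array(target)-p)
    return best/np.pi, sh/300
E
python3 - <<'E'
from h import *
from cell import telemetry
np.set_printoptions(precision=4,suppress=True)
s=telemetry.read_state(); M=R.from_euler('xyz',s['eef_rot']).as_matrix(); print(M)
print('tcp px',proj('scene',s['eef_pos']),proj('top',s['eef_pos']))
for t in([228.6,500,320],[472,-32,320],[472,-32,120],[472,-32,39]): print(t,rows(t,85.64))
for z in(45,50): print('cup rim@',z,plane('top',(277.5,127.2),z))
for nm,p,z in(('ketchup top',(57,183),150),('ketchup2',(62,140),180),('mixer',(30,315),150)): print(nm,plane('top',p,z))
E
```

```text
[[-0.0005  0.4158  0.9095]
 [-0.0009  0.9095 -0.4158]
 [-1.     -0.001  -0.    ]]
tcp px [80.7447 68.7137] [-94.302  362.7345]
[228.6, 500, 320] (array([-0.1123, -0.0001,  0.0003]), array([-0.3568, -0.0003,  0.0001]))
[472, -32, 320] (array([-0.1123, -0.0001,  0.0003]), array([-0.3556, -1.2758,  1.4753]))
[472, -32, 120] (array([-0.1123, -0.0001,  0.0003]), array([ 0.3111, -1.2751,  1.4753]))
[472, -32, 39] (array([-0.1123, -0.0001,  0.0003]), array([ 0.5811, -1.2748,  1.4753]))
cup rim@ 45 [650.9832 -44.8001  45.    ]
cup rim@ 50 [649.2988 -44.9068  50.    ]
ketchup top [514.4327 328.3404 150.    ]
ketchup2 [581.1039 310.0699 180.    ]
mixer [293.6231 356.1335 150.    ]
```

```bash
python3 - <<'E'
from h import *
print(tri((28,318),(131,115)), tri((65,140),(248,78)), tri((56,183),(218,88)))
E
python3 -m handwheel '[[0,0,0,-0.15,0,0,1],[0,0,0,-0.36,0,0,1],[0,0,0,-0.46,0,0,1],[0,0,0,-0.46,0,0,1]]' 15
```

```text
(array([289.97569179, 365.12954427, 137.3113179 ]), np.float64(4.87175879112462)) (array([582.74570921, 304.11605284, 180.64117967]), np.float64(3.8182821963437252)) (array([510.03752588, 322.20719235, 165.98094967]), np.float64(2.3797694149571713))
clock: 0.6
eef_pos: [228.8, 500.5, 352.8]
eef_rot: [1.498, 1.568, 1.069]
wrist_force: [0.5, 0.1, -0.4]
finger_gap: 93.8
```

```bash
python3 -m handwheel '[[-0.02,0,0,0,-0.13,0.15,1],[-0.04,0,0,0,-0.26,0.3,1],[-0.06,0,0,0,-0.39,0.45,1],[-0.08,0,0,0,-0.52,0.6,1],[-0.1,0,0,0,-0.65,0.75,1],[-0.11,0,0,0,-0.78,0.9,1],[-0.11,0,0,0,-0.85,0.98,1],[-0.11,0,0,0,-0.85,0.98,1]]'
python3 - <<'E'
from h import *
np.set_printoptions(precision=4,suppress=True)
for t in([472,-32,200],[472,-32,120],[472,-32,39]): print(t,rows(t,85.64))
E
```

```text
clock: 1.6
eef_pos: [390.5, 144.8, 350.7]
eef_rot: [2.32, 1.569, 2.233]
wrist_force: [0.9, -0.5, 0.4]
finger_gap: 93.9
[472, -32, 200] (array([-0.0033, -0.0004, -0.0004]), array([ 0.5013, -0.5643,  0.3222]))
[472, -32, 120] (array([-0.0033, -0.0004, -0.0004]), array([ 0.768 , -0.5647,  0.3225]))
[472, -32, 39] (array([-0.0033, -0.0004, -0.0004]), array([ 1.038 , -0.565 ,  0.3228]))
```

```bash
python3 -m handwheel '[[0,0,0,0.04,-0.15,0.09,1],[-0.003,0,0,0.15,-0.3,0.17,1],[-0.003,0,0,0.3,-0.45,0.25,1],[-0.003,0,0,0.45,-0.565,0.322,1],[-0.003,0,0,0.6,-0.565,0.322,1],[-0.003,0,0,0.72,-0.565,0.322,1],[-0.003,0,0,0.77,-0.565,0.322,1],[-0.003,0,0,0.77,-0.565,0.322,1]]'
python3 - <<'E'
from h import *
from cell import camera
np.set_printoptions(precision=4,suppress=True)
for t in([472,-32,80],[472,-32,39]): print(t,rows(t,85.64))
for n in('top','scene'): cv2.imwrite(f'pics/{n}1.png',camera(n)[:,:,::-1])
E
```

```text
clock: 2.6
eef_pos: [471.6, -31.5, 119.0]
eef_rot: [2.63, 1.568, 2.554]
wrist_force: [0.3, -0.6, 0.8]
finger_gap: 94.1
[472, -32, 80] (array([-0.    , -0.0008, -0.0005]), array([ 0.13  , -0.0019,  0.0019]))
[472, -32, 39] (array([-0.    , -0.0008, -0.0005]), array([ 0.2667, -0.0021,  0.0023]))
```

View pics/scene1.png

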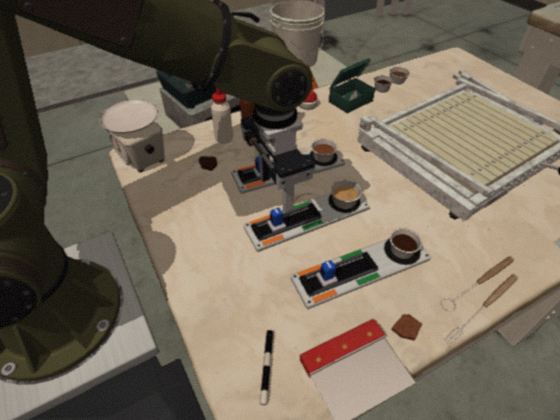

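The fingers hang above the middle slide, with the near fingertip at about (289,205) and the brittle grip at (277,215). I zoom in before descending.

Run:
```python
from h import *
im=cv2.imread('pics/scene1.png')[100:260,220:380]; t=cv2.imread('pics/top1.png')[100:260,200:360]
cv2.imwrite('pics/zoom1.png',np.hstack([cv2.resize(a,(400,400),interpolation=cv2.INTER_CUBIC) for a in(im,t)]))
for z in(111,):
  for y in(-47,0,47): print(proj('scene',[471.6-y*0.076,-31.5+y,z])-[220,100])
```

```text
[ 69.48322068 108.43996811]
[56.07112307 94.71784692]
[43.5014656  81.85763905]
```

View pics/zoom1.png

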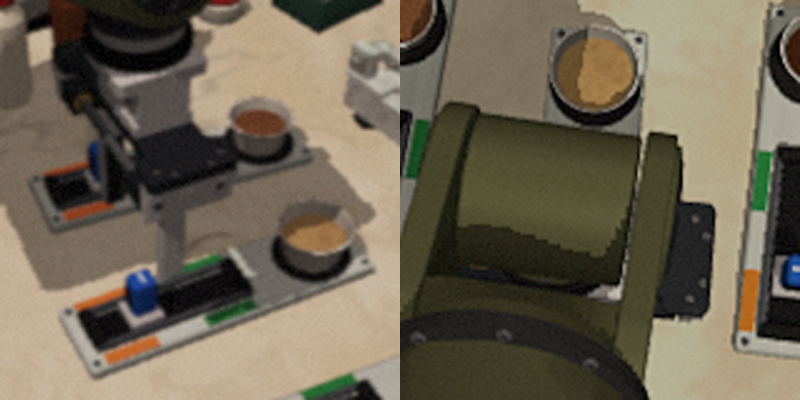

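The near fingertip sits at zoom (172,278), against (174,271) predicted, so it agrees. I descend and close with 15 N.

```bash
python3 -m handwheel '[[0,0,0,0.13,0,0,1],[0,0,0,0.2,-0.002,0.002,1],[0,0,0,0.265,-0.002,0.002,1],[0,0,0,0.265,-0.002,0.002,1],[0,0,0,0.265,-0.002,0.002,0.6]]' 15
python3 -m handwheel '[[0,0,0,0,0,0,0.1],[0,0,0,0,0,0,0.1],[0,0,0,0,0,0,0.1],[0,0,0,0,0,0,0.1],[0,0,0,0,0,0,0.1],[0,0,0,0,0,0,0.1],[0,0,0,0,0,0,0.1],[0,0,0,0,0,0,0.1]]' 15
python3 - <<'E'
from h import *
np.set_printoptions(precision=4,suppress=True)
for q in(40,72,75,80): 
    a=np.radians(-4.36); print(q,rows([472+q*np.cos(a),-32+q*np.sin(a),39],85.64))
E
```

```text
clock: 3.32
eef_pos: [473.8, -32.4, 42.4]
eef_rot: [0.444, 1.568, 0.367]
wrist_force: [0.8, 0.0, 0.3]
finger_gap: 87.3
clock: 4.32
eef_pos: [473.8, -31.9, 42.4]
eef_rot: [0.635, 1.568, 0.559]
wrist_force: [0.0, 4.8, 0.5]
finger_gap: 22.0
40 (array([-0.0001,  0.0008, -0.0006]), array([ 0.0117, -0.0007,  0.1273]))
72 (array([-0.0001,  0.0008, -0.0006]), array([ 0.0119, -0.0006,  0.234 ]))
75 (array([-0.0001,  0.0008, -0.0006]), array([ 0.012 , -0.0006,  0.244 ]))
80 (array([-0.0001,  0.0008, -0.0006]), array([ 0.012 , -0.0006,  0.2607]))
```

The gap reads 22.0 mm, which matches the grip's width. I slide it along.

```bash
python3 -m handwheel '[[0,0,0,0,0,0.03,0.1],[0,0,0,0,0,0.07,0.1],[0,0,0,0,0,0.11,0.1],[0,0,0,0,0,0.15,0.1],[0,0,0,0,0,0.18,0.1],[0,0,0,0,0,0.2,0.1],[0,0,0,0,0,0.21,0.1],[0,0,0,0,0,0.21,0.1]]' 15
python3 -m handwheel '[[0,0,0,0,0,0.01,0.1],[0,0,0,0,0,0.02,0.1],[0,0,0,0,0,0.03,0.1],[0,0,0,0,0,0.04,0.1],[0,0,0,0,0,0.04,0.1]]' 15
```

```text
clock: 5.32
eef_pos: [536.9, -36.6, 42.4]
eef_rot: [0.564, 1.567, 0.488]
wrist_force: [2.8, 5.1, -4.4]
finger_gap: 21.8
clock: 5.95
eef_pos: [548.3, -37.5, 42.4]
eef_rot: [1.129, 1.569, 1.053]
wrist_force: [-8.0, 4.6, 2.1]
finger_gap: 22.0
```

```bash
python3 -m handwheel '[[0,0,0,0,0,0.006,0.1],[0,0,0,0,0,0.012,0.1],[0,0,0,0,0,0.012,0.1],[0,0,0,0,0,0.012,0.1]]' 15
python3 -m handwheel '[[0,0,0,0,0,0.007,0.1],[0,0,0,0,0,0.014,0.1],[0,0,0,0,0,0.014,0.1],[0,0,0,0,0,0.014,0.1]]' 15
```

```text
clock: 6.45
eef_pos: [549.8, -37.6, 42.1]
eef_rot: [2.72, 1.566, 2.644]
wrist_force: [-18.3, 5.0, 9.4]
finger_gap: 21.7
clock: 6.95
eef_pos: [551.9, -37.7, 41.7]
eef_rot: [2.94, 1.56, 2.864]
wrist_force: [-18.3, 4.5, 9.1]
finger_gap: 21.4
```

The force holds at 18 N while the tool moves on, so the carriage is on the stop and the pads are slipping. I let go, rise and look.

```bash
python3 -m handwheel '[[0,0,0,0,0,0,0.5],[0,0,0,0,0,0,1],[0,0,0,0,0,0,1],[0,0,0,0,0,0,1],[0,0,0,0,0,0,1],[0,0,0,0,0,0,1]]'
python3 -m handwheel '[[0,0,0,-0.1,0,0,1],[0,0,0,-0.3,0,0,1],[0,0,0,-0.5,0,0,1],[0,0,0,-0.7,0,0,1],[0,0,0,-0.8,0,0,1],[0,0,0,-0.8,0,0,1]]'
python3 - <<'E'
from h import *
from cell import camera
I={}
for n in('top','scene'): I[n]=camera(n);cv2.imwrite(f'pics/{n}2.png',I[n][:,:,::-1])
for n in I:
    for c,s in blobs(I[n],(100,130,50),(125,255,255)): print(n,c.round(1),s)
im=I['scene'][100:300,230:430,::-1]; cv2.imwrite('pics/zoom2.png',cv2.resize(im,(600,600),interpolation=cv2.INTER_CUBIC))
E
```

```text
clock: 7.7
eef_pos: [551.9, -37.7, 41.7]
eef_rot: [2.94, 1.56, 2.864]
wrist_force: [-0.2, -0.3, -0.3]
finger_gap: 78.7
clock: 8.45
eef_pos: [555.0, -38.5, 283.8]
eef_rot: [2.859, 1.564, 2.783]
wrist_force: [-0.9, -0.7, -0.3]
finger_gap: 94.1
top [359.4 208. ] [353 201  14  14 136]
scene [261.1 163.8] [256 156  10  16 104]
scene [306.7 206. ] [301 198  12  17 130]
scene [328.3 270.1] [322 261  14  19 164]
```

View pics/zoom2.png

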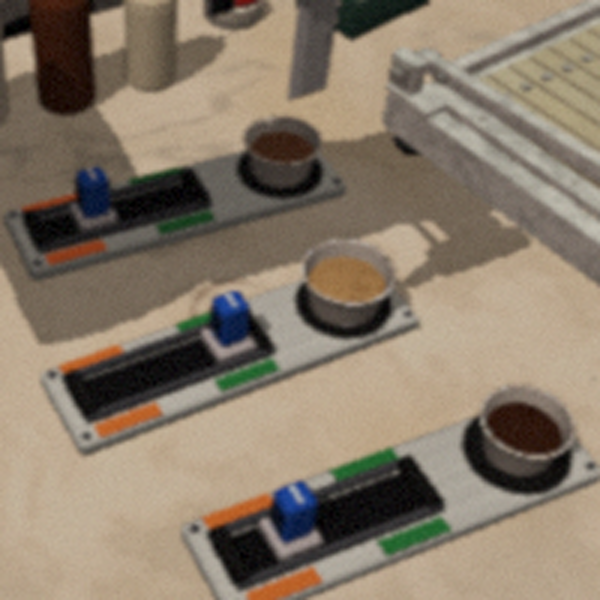

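View pics/top2.png

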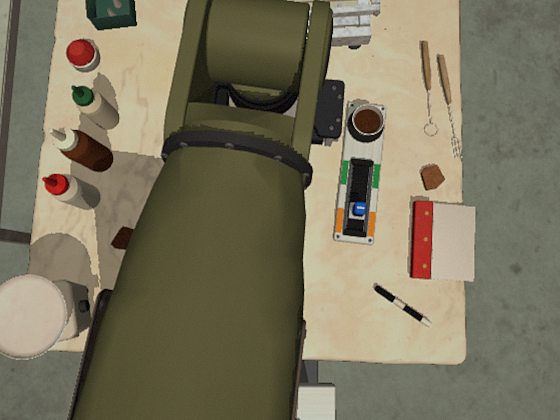

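Run:
```python
from h import *
a=plane('scene',(276.4,217),46);b=plane('scene',(306.7,206),46);print(a,b,np.linalg.norm(b-a))
t=plane('scene',(230+231/3,100+299/3),64);print('top',t)
c0=plane('scene',(230+346/3,100+273/3),50);print('cup rim',c0, np.linalg.norm((c0-t)[:2]))
for p in((268,348),(78,418),(83,372),(258,324)): print(plane('scene',(230+p[0]/3,100+p[1]/3),22))
```

```text
[470.25725266 -34.07248159  46.        ] [544.72718059 -39.75607571  46.        ] 74.68650084184404
top [545.64647681 -37.9739231   64.        ]
cup rim [644.31551088 -47.92267924  50.        ] 99.16933010124595
[565.711035   -61.65395053  22.        ]
[411.08314288 -48.76635967  22.        ]
[434.75332123 -12.23490074  22.        ]
[573.09991665 -37.26268074  22.        ]
```

```bash
python3 -m handwheel '[[0,0,0,-0.05,0.15,-0.05,1],[0,0,0,-0.1,0.3,-0.1,1],[0,0,0,-0.1,0.45,-0.15,1],[0,0,0,-0.1,0.6,-0.2,1],[0,0,0,-0.1,0.75,-0.25,1],[0,0,0,-0.1,0.85,-0.3,1],[0,0,0,-0.1,0.9,-0.3,1],[0,0,0,-0.1,0.9,-0.3,1]]'
python3 - <<'E'
from h import *
from cell import camera
im=camera('top');cv2.imwrite('pics/top3.png',im[:,:,::-1])
for c,s in blobs(im,(100,130,50),(125,255,255)): print(c.round(1),plane('top',c,64).round(1))
print(plane('top',(277.5,127.2),50))
cv2.imwrite('pics/zoom3.png',cv2.resize(im[90:270,230:390,::-1],None,fx=3.3,fy=3.3,interpolation=cv2.INTER_CUBIC))
E
```

```text
clock: 9.55
eef_pos: [485.5, 237.7, 311.1]
eef_rot: [3.04, 1.557, 2.964]
wrist_force: [-0.9, -1.0, 0.3]
finger_gap: 94.3
[273.2 177.4] [545.5 -37.9  64. ]
[179.4 186. ] [527.7 140.1  64. ]
[360.  207.9] [ 487.8 -202.2   64. ]
[649.29877461 -44.9068264   50.        ]
```

View pics/zoom3.png

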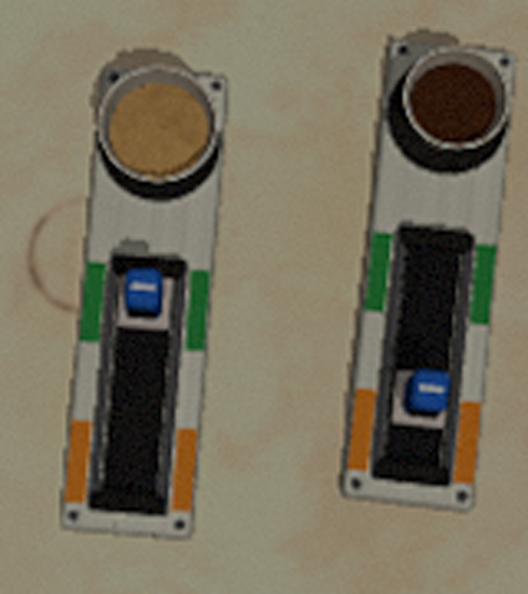

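The brittle carriage is up against the black stop block at the green end. The grip is at (545.5, -37.9), 104 mm from the cup, against 103 in the text. The dark and milk grips are unmoved.

```bash
python3 -c "
from cell import order; print(order.sign_off())"
```

```text
the job is handed in; nothing more can be done
None
```

The brittle grip is at the green-end stop, and the job was handed in at about 9.6 s of the 29 s. I gripped the blue grip on the middle slide, the one with the pale crumbs, at 15 N. I slid it to the stop, opened the gripper and moved the arm clear.

- **At the stop:** the push force rose from about 3 N while sliding to a steady 18 N while the pads slipped, so the carriage had stopped. The grip travelled 74.7 mm in the scene view; I had worked out 74.8 mm from the starting position.
- **Distance to the cup:** the top view gives 104 mm against the stated 103 mm. The scene view gives 99 mm from a rougher reading of the cup rim by eye. I put that gap down to the reading, since the force and the carriage against the stop block in the top view agree with the top-view distance.
- **Chocolate slides:** both grips stayed where they were, to within about half a pixel.
- **Robot:** it is touching nothing, and the wrist force is about 1 N.

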